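# Pack the tall slide box into the part-filled storage tin

## Task

Take the tall slide box out of the holder and pack it upright in the open storage tin. It can only be taken by its narrow ends in the holder, and the tin's mouth has no room for fingers at those ends, so first stand it on the worktop, let go, and take it again by its broad faces. Nobody knows how high the tin is already filled: lower the box gently, feel it come to rest on the packing before you let go (no dropping, no hard pressing), and leave it standing straight, with the other boxes and bottles undisturbed.

Things in the scene. Friction and masses are not known exactly. Their poses are not given: they have to be found in the camera images.
- tall_box: the tall slide box: white plastic, 60 (x) x 24 (y) x 92 (z) mm, about 0.12 kg (varies), loose. Starts in any one of the holder's three bays, told from its neighbours by its height (its top is level with the dividers). Origin: centre of its underside; z up. Narrow ends face +-x (60 mm apart), broad faces +-y (24 mm apart).
- tin: open tin of bare metal, opaque, immovable: outside 76 (x) x 86 (y) x 140 (z) mm, rim bead 2 mm wider all round, inside 70 (x) x 80 (y) mm. Origin: centre of its underside, on the worktop; z up. The box goes in upright with its 60 mm side along the tin's x (5 mm to spare at each end, 28 mm beside each broad face for the fingers).
- tin_mouth (a point): centre of the tin's mouth, level with the rim, 140 mm above the worktop; axes as the tin's. Inside lies a flat, level, slightly springy cardboard packing (gives 1 mm per 2 N, at most 8 mm) whose top is at an unknown height, 30 to 54 mm above the tin's underside, so the box's top ends between 18 mm below and 6 mm above the rim. The worktop midway between tin and holder (y = 0) is free.
- holder: immovable grey plastic holder: base 56 (x) x 132 (y) x 6 (z) mm with four upright dividers 40 (x) x 8 (y) mm, tops 98 mm above the worktop, making three bays 28 mm wide at y = -36, 0, +36 mm, floor at 6 mm. The boxes stand in them, x along the holder's x, ends sticking out 10 mm past the dividers on both sides. Origin: centre of its underside; z up.
- short_box_1: slide box like the tall one but 70 mm high, in another bay of the holder; must stay. Origin: centre of its underside.
- short_box_2: second slide box 70 mm high, in the remaining bay; must stay. Origin: centre of its underside.
- amber_bottle: small brown glass bottle with black cap, 34 mm across, 92 mm high, standing on the worktop behind the work; must stay. Origin: centre of its underside.
- sample_vial: round vial with a dark cap, 33 mm across, 104 mm high, standing on the worktop behind the work; must stay. Origin: centre of its underside.
Things that resemble listed ones, but are neither listed nor needed, are in the scene too. What is shaped like the tall_box but pink is not meant.

How it is judged:
On the way, in this order (a step that is already met when the one before it is completed fails the run):
1. the tall box stands upright on the worktop, out of the holder, let go (height (world z) of tall_box below 0.004 m and angle between tall_box's own z axis and vertical below 0.1 rad and contact force between the fingers and tall_box below 0.05 N), for 0.1 s.
2. still held by the fingers, the tall box is felt touching inside the tin (horizontal distance between tall_box and tin below 0.032 m and z of tall_box in the frame of tin below 0.06 m and contact force between tall_box and tin above 0.5 N and contact force between the fingers and tall_box above 1 N), for 0.05 s.
At the end, for the whole second after the job is handed in: the tall box stands in the tin on the packing (its underside 24 to 58 mm above the tin's underside and its axis within 32 mm of the tin's), within 0.1 rad of upright, at rest and let go; the two short boxes, the amber bottle and the sample vial are within 20 mm of where they stood (horizontal distance between tall_box and tin below 0.032 m and z of tall_box in the frame of tin between 0.024 and 0.058 m and angle between tall_box's own z axis and vertical below 0.1 rad and contact force between tall_box and tin above 0.3 N and linear speed of tall_box below 0.02 m/s and contact force between the fingers and tall_box below 0.05 N and distance of each of short_box_1, short_box_2, amber_bottle, sample_vial from where it was at the start of the episode below 0.02 m); the robot touches nothing.
It fails at once if the tall box is dropped in the tin (faster than 0.3 m/s while inside it) (horizontal distance between tall_box and tin below 0.032 m and z of tall_box in the frame of tin below 0.13 m and linear speed of tall_box above 0.3 m/s).
It fails at once if the tall box is pressed against the tin or its packing with more than 25 N (contact force between tall_box and tin above 25 N).
It fails at once if the tall box falls over (tilted more than 0.8 rad) (angle between tall_box's own z axis and vertical above 0.8 rad).
It fails at once if a short box, the amber bottle or the sample vial is shifted more than 30 mm (distance of any of short_box_1, short_box_2, amber_bottle, sample_vial from where it was at the start of the episode above 0.03 m).
It also fails if it takes over 56 s, if anything falls off the work surface, if the arm or the gripper's body presses on something with over 40 N, if the wrist force passes 120 N, or if a joint passes its speed limit or range.

## Robot

A 7-joint arm with a two-finger parallel gripper is mounted at the origin on a cart in front of the work surface, level with it; the furniture and walls round the work are solid. World frame = base frame: x ahead of the robot, y to its left, z up, the work surface at z = 0. Lengths are in m, angles in rad, forces in N, time in s.
With the tool pointing down it reaches from about 0.425 to 1.025 m from the base axis. Payload 9.4 kg.
Tool frame: the origin (TCP) lies at the very end of the fingers, on their centre line; the grasp point (between the pads) lies 19 mm behind it (manip.grip_point_offset is the distance from the TCP to the grasp point, in m); z points along the fingers, y is the direction in which the jaws open and shut (so a half turn about z gives the same grasp; the last joint's range is limited). The gripper opens to 93 mm and grips with 3 to 60 N. Pads are 15 mm wide; open, the fingers measure 128 mm over their backs; the gripper's body (75 mm by 188 mm) begins 65 mm behind the grasp point.
Start: joints at [-1.38, 0.599, -0.003, 1.599, 0.002, 0.943, -0.08], TCP at [0.192, 0.699, 0.219] pointing down, gripper open.
Joint ranges: [-2.57, 2.57], [-0.35, 1.97], [-1.29, 1.29], [0.11, 2.56], [-1.05, 4.19], [0.11, 1.86], [-2.63, 2.63]. Speed limits (rad/s): [2.22, 2.22, 3.01, 3.01, 3.14, 3.14, 3.14].

## Interface

Orientations are given as [roll, pitch, yaw] about the fixed x, y, z axes, in that order (R = Rz(yaw) Ry(pitch) Rx(roll)).
In Python, from bench import manip, optics, close_job gives the robot as it stands.
- The arm moves only by the tool send_rows, never from a script. Its argument "increments" is text: rows parted by semicolons, each of 7 numbers parted by spaces: the shift along the tool's x, y, z in m, then the turn, a rotation vector about the tool's x, y, z in degrees, then the gripper's target within -1 to 1 (shut at 1, half-way at 0, fully open at -1). A call has 1 to 5 rows; each row shifts and turns the commanded pose from where the row before left it, along the tool's axes as they then stand; what a row does not reach is not made up. A row lasts 1/8 s, in which the tool goes at most 62.5 mm and 10.7 degrees, less where a joint would pass 70% of its speed; a pose out of reach is approached as far as the arm can. A call is refused whole if a number of a shift passes 0.0625 or a number of a turn 10.7, either way. A call with a gripper value outside its range is refused whole. The fingers move at their own pace and stop on an object; the grip force is fixed at half the most. Time passes only in rows, so rows that do not move let the fingers close. It gives the time, the measured TCP pose, the force and the opening at its end, in the units of the state.
- manip.read_state(): the state, without advancing time (a new reading comes with each control period).
- optics.snapshot(name): name is "scene" or "side" or "wrist"; returns the picture (480x640x3 uint8, blue, green, red); there is no depth.
- optics.camera_params(name): a dict with "fx", "fy", "cx", "cy" (pixels), "dist" ([k1, k2, p1, p2, k3] as OpenCV has them; the pictures are not rectified), "rvec" (rotation vector, rad) and "tvec" (3), from world to camera coordinates, as OpenCV has them. Camera axes: x right, y down, z forward; pixel columns grow to the right and rows downward; lengths in m; the calibration is good to about 2 mm. A picture is of the moment at which its call begins: read the wrist's pose just before it. camera_params takes no time and is no camera call; for the wrist camera it gives the pose at the moment of the call.
- close_job(): hands the job in, once; it reports no verdict.
The state is a dict: "time": time; "q": joint angles; "joint_velocities": joint speeds; "joint_torque": joint torques, N m; "tcp_pos": TCP position; "orientation": TCP orientation; "wrist_force": force on the tool from outside, world axes, zero at the start; "wrist_torque": the same for the moment, N m; "finger_gap": finger opening in m.
Only numpy, scipy, OpenCV 4.12 (cv2) and the standard library are available. Lean on these libraries where they do the work, as an engineer would, in place of code of your own. Each camera call takes 0.05 s, during which the arm holds its last target.

## Working session

There is one attempt and no reset: what is moved stays moved. The work goes in short steps, Python scripts to look and compute and a tool call to move; the robot and the scene stay as the last step left them, time stands still between calls to the robot, and variables do not carry over. Pictures are saved under pics/ and viewed, and the job is handed in when it is done.

Besides the shell and the picture viewer there is one more tool, called after ">>>" by a JSON object that holds its "method" and its "body". send_rows: Moves the arm, as the interface text tells. Its arguments: {"type":"object","properties":{"increments":{"type":"string"}},"required":["increments"]}

```bash
mkdir -p pics; ls; python3 - <<'E'
from bench import manip, optics
import cv2, numpy as np
print(manip.read_state(), manip.grip_point_offset)
for n in ("scene","side"):
    im=optics.snapshot(n); cv2.imwrite(f"pics/{n}0.png",im); print(n,optics.camera_params(n))
E
```

```text
pics
{'time': 0.0, 'q': array([-1.37970295,  0.60013908, -0.00252955,  1.60010668,  0.00182203,
        0.94291522, -0.0797855 ]), 'joint_velocities': array([-5.15522536e-05,  2.79723560e-04,  1.20748122e-03,  1.16349486e-03,
       -7.59595250e-04, -1.49382475e-03,  4.59392721e-05]), 'joint_torque': array([-1.43217871e-04, -7.65080380e+01,  1.49733916e+00, -2.52350700e+01,
       -5.23906213e-02,  1.72066013e-02,  1.37163365e-04]), 'tcp_pos': array([0.19174161, 0.69868439, 0.21775839]), 'orientation': array([-3.14003507e+00,  1.68938541e-04,  2.87387402e+00]), 'wrist_force': array([-0.24408426, -0.81573583,  0.07830117]), 'wrist_torque': array([-0.04671728,  0.00483707, -0.01178048]), 'finger_gap': 0.09285452752150126} 0.0188
scene {'fx': 527.5320561185896, 'fy': 527.5320561185896, 'cx': 332.0372524509632, 'cy': 233.2036408872509, 'dist': array([0.02555398, 0.        , 0.        , 0.        , 0.        ]), 'rvec': array([ 2.20586819, -0.87499348,  0.34085831]), 'tvec': array([-0.4048666 ,  0.34017674,  0.77594731])}
side {'fx': 522.96380241492, 'fy': 522.96380241492, 'cx': 319.5114067075609, 'cy': 233.487865056823, 'dist': array([0.0354823, 0.       , 0.       , 0.       , 0.       ]), 'rvec': array([ 0.07737945,  2.79735687, -1.42671705]), 'tvec': array([0.58527224, 0.04391203, 1.26433431])}
```

View pics/scene0.png

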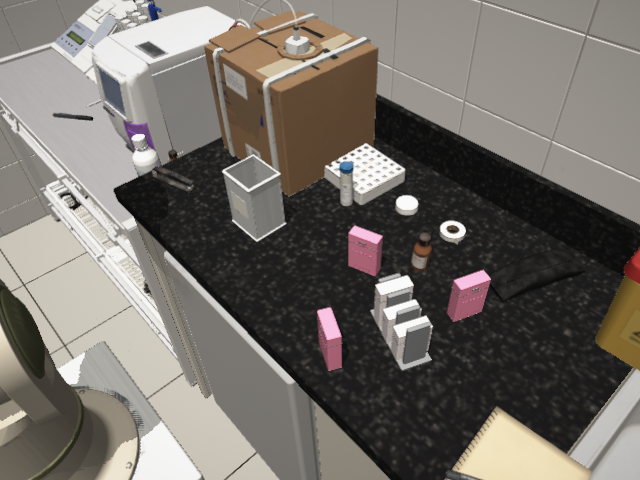

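View pics/side0.png

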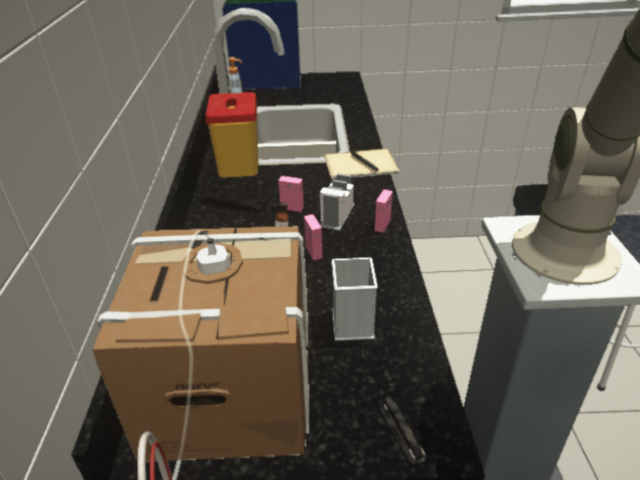

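```bash
python3 - <<'E'
import cv2
a=cv2.imread("pics/scene0.png"); b=cv2.imread("pics/side0.png")
cv2.imwrite("pics/c1.png",cv2.resize(a[260:380,350:470],None,fx=5,fy=5,interpolation=cv2.INTER_CUBIC))
cv2.imwrite("pics/c2.png",cv2.resize(a[140:250,200:310],None,fx=5,fy=5,interpolation=cv2.INTER_CUBIC))
cv2.imwrite("pics/c3.png",cv2.resize(b[165:265,265:400],None,fx=5,fy=5,interpolation=cv2.INTER_CUBIC))
cv2.imwrite("pics/c4.png",cv2.resize(b[245:350,310:400],None,fx=5,fy=5,interpolation=cv2.INTER_CUBIC))
E
```

```text
(no output)
```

View pics/c1.png

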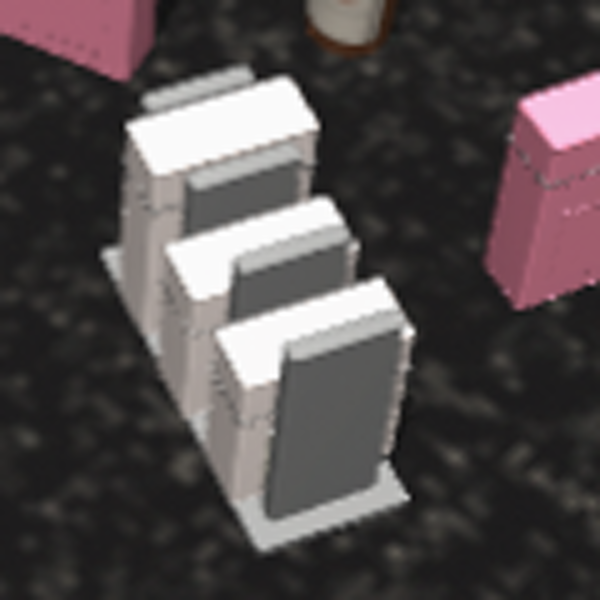

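View pics/c2.png

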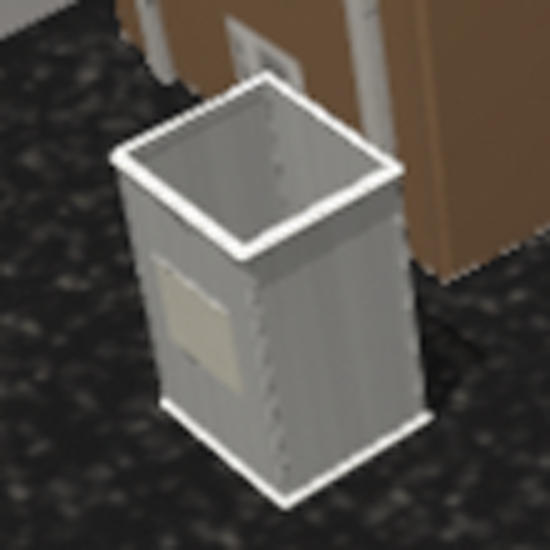

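View pics/c3.png

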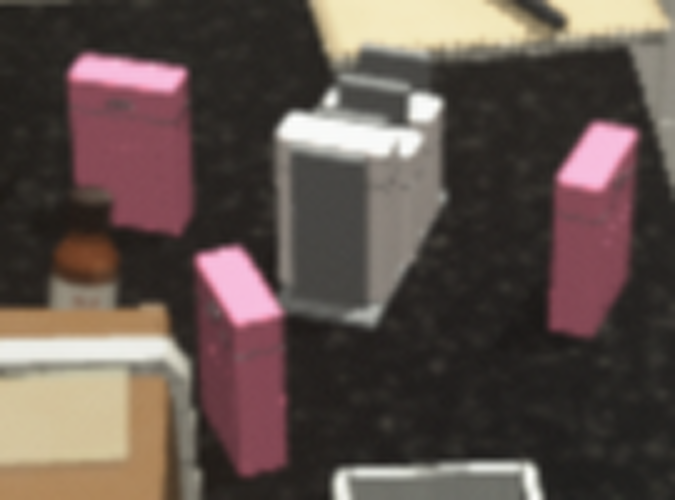

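View pics/c4.png

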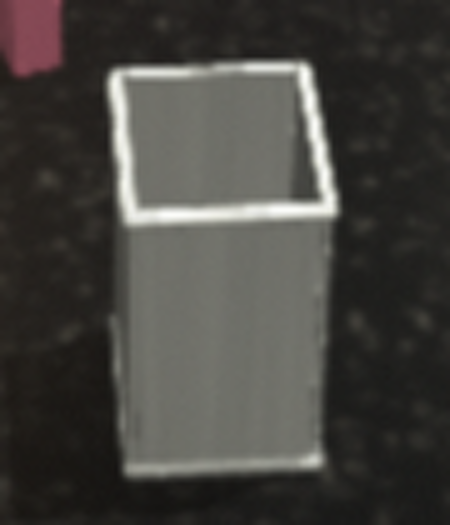

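```bash
cat > h.py <<'E'
import numpy as np, cv2
from bench import optics
P={n:optics.camera_params(n) for n in("scene","side")}
def ray(n,uv,z,p=None):
    p=p or P[n]; K=np.array([[p['fx'],0,p['cx']],[0,p['fy'],p['cy']],[0,0,1]])
    u=cv2.undistortPoints(np.array(uv,float).reshape(-1,1,2),K,p['dist']).reshape(-1,2)
    R=cv2.Rodrigues(p['rvec'])[0]; c=-R.T@p['tvec']
    d=np.c_[u,np.ones(len(u))]@R
    return c+d*((z-c[2])/d[:,2])[:,None]
def proj(n,X,p=None):
    p=p or P[n]; K=np.array([[p['fx'],0,p['cx']],[0,p['fy'],p['cy']],[0,0,1]])
    return cv2.projectPoints(np.array(X,float).reshape(-1,1,3),p['rvec'],p['tvec'],K,p['dist'])[0].reshape(-1,2)
def crop(pts,x0,y0,s=5): return (np.array(pts,float)+.5)/s-.5+[x0,y0]
E
python3 - <<'E'
from h import *
np.set_printoptions(precision=4,suppress=True)
def show(t,n,pts,x0,y0,z): print(t,n,z);print(ray(n,crop(pts,x0,y0),z))
show("holder base","scene",[(105,250),(262,550),(410,497)],350,260,0.006)
show("tall top","scene",[(127,125),(160,175),(318,128),(287,77)],350,260,.098)
show("tall top","side",[(277,140),(410,152),(283,118)],265,165,.098)
show("short top","scene",[(165,243),(195,298),(357,240),(332,198)],350,260,.076)
show("tin top","scene",[(113,155),(243,258),(403,168),(267,73)],200,140,.14)
show("tin bot","scene",[(163,403),(287,505),(432,414)],200,140,0)
show("tin top","side",[(110,70),(308,64),(338,212),(128,220)],310,245,.14)
show("tin bot","side",[(125,473),(322,465)],310,245,0)
E
```

```text
holder base scene 0.006
[[ 0.5332 -0.1234  0.006 ]
 [ 0.4825 -0.2446  0.006 ]
 [ 0.5333 -0.2651  0.006 ]]
tall top scene 0.098
[[ 0.5234 -0.1392  0.098 ]
 [ 0.5159 -0.1614  0.098 ]
 [ 0.5683 -0.1839  0.098 ]
 [ 0.5778 -0.162   0.098 ]]
tall top side 0.098
[[ 0.5756 -0.1588  0.098 ]
 [ 0.5096 -0.1421  0.098 ]
 [ 0.5716 -0.1801  0.098 ]]
short top scene 0.076
[[ 0.5098 -0.1708  0.076 ]
 [ 0.5006 -0.1928  0.076 ]
 [ 0.5565 -0.2136  0.076 ]
 [ 0.564  -0.1964  0.076 ]]
tin top scene 0.14
[[0.4902 0.2486 0.14  ]
 [0.4895 0.1614 0.14  ]
 [0.5673 0.1621 0.14  ]
 [0.5668 0.25   0.14  ]]
tin bot scene 0
[[ 0.4927  0.2551  0.    ]
 [ 0.4938  0.1675  0.    ]
 [ 0.5724  0.1684 -0.    ]]
tin top side 0.14
[[0.566  0.1612 0.14  ]
 [0.4873 0.163  0.14  ]
 [0.4871 0.2509 0.14  ]
 [0.5649 0.25   0.14  ]]
tin bot side 0
[[ 0.5664  0.2454  0.    ]
 [ 0.4871  0.2462 -0.    ]]
```

```bash
cat >> h.py <<'E'
from scipy.spatial.transform import Rotation as Ro
from bench import manip
def goto(p,yawdeg,step=0.045,turn=9):
    s=manip.read_state(); R=Ro.from_euler('xyz',s['orientation'])
    T=Ro.from_euler('xyz',[180,0,yawdeg],degrees=True)
    dp=R.inv().apply(np.array(p)-s['tcp_pos']); rv=(R.inv()*T).as_rotvec(degrees=True)
    n=int(max(1,np.ceil(max(np.linalg.norm(dp)/step,np.linalg.norm(rv)/turn))))
    print("tcp",s['tcp_pos'].round(4),"rpy",np.degrees(s['orientation']).round(2),"t",round(s['time'],2),"gap",round(s['finger_gap'],4))
    print("shift tool mm",(dp*1000).round(1),"rv deg",rv.round(2),"rows",n,"per row mm",(dp*1000/n).round(1),"deg",(rv/n).round(2))
E
python3 - <<'E'
from h import *
np.set_printoptions(precision=3,suppress=True)
print("carton corner",ray("scene",[(290,188),(240,152),(358,160)],0))
print("carton top",[ray("scene",[(268,83)],z) for z in(.2,.25,.3)])
print("pink",ray("scene",[(365,272),(350,268),(381,274),(335,368),(450,316),(468,320)],0))
print("bottle,vial",ray("scene",[(420,268),(346,204)],0))
goto([.5,.1,.27],90)
E
```

```text
carton corner [[0.653 0.252 0.   ]
 [0.653 0.449 0.   ]
 [0.841 0.219 0.   ]]
carton top [array([[0.705, 0.368, 0.2  ]]), array([[0.653, 0.291, 0.25 ]]), array([[0.6  , 0.215, 0.3  ]])]
pink [[ 0.594 -0.049 -0.   ]
 [ 0.58  -0.021  0.   ]
 [ 0.613 -0.074  0.   ]
 [ 0.407 -0.164  0.   ]
 [ 0.63  -0.229  0.   ]
 [ 0.646 -0.256  0.   ]]
bottle,vial [[ 0.679 -0.116  0.   ]
 [ 0.707  0.122  0.   ]]
tcp [0.192 0.699 0.218] rpy [-179.93    0.01  164.66] t 0.1 gap 0.0928
shift tool mm [-455.7 -495.9  -51.4] rv deg [-0.06  0.05 74.66] rows 16 per row mm [-28.5 -31.   -3.2] deg [-0.    0.    4.67]
```

>>> {"method": "send_rows", "body": {"increments": "-0.04 -0.041 -0.004 0 0 0 -1;-0.04 -0.041 -0.004 0 0 0 -1;-0.04 -0.041 -0.004 0 0 0 -1;-0.04 -0.041 -0.004 0 0 0 -1;-0.04 -0.041 -0.004 0 0 0 -1"}}

```text
time: 0.72
tcp_pos: [0.3312, 0.4467, 0.2386]
orientation: [-3.141, 0.0, 2.874]
wrist_force: [1.5, 0.2, 0.2]
finger_gap: 0.0931
```

>>> {"method": "send_rows", "body": {"increments": "-0.04 -0.041 -0.004 0 0 0 -1;-0.04 -0.041 -0.004 0 0 0 -1;-0.04 -0.041 -0.004 0 0 0 -1;-0.04 -0.041 -0.004 0 0 0 -1;-0.04 -0.041 -0.004 0 0 0 -1"}}

```text
time: 1.35
tcp_pos: [0.4697, 0.1962, 0.2588]
orientation: [3.142, 0.0, 2.874]
wrist_force: [1.0, 1.1, 0.1]
finger_gap: 0.0933
```

```bash
python3 - <<'E'
from h import *
goto([.53,.205,.30],180)
goto([.5,-.08,.27],112.5)
im=optics.snapshot("wrist"); cv2.imwrite("pics/w1.png",im); print(manip.read_state()['q'].round(3))
E
```

```text
tcp [0.4697 0.1962 0.2588] rpy [180.     0.   164.66] t 1.35 gap 0.0933
shift tool mm [-55.8  24.5 -41.2] rv deg [  0.     0.   -15.34] rows 2 per row mm [-27.9  12.2 -20.6] deg [ 0.    0.   -7.67]
tcp [0.4697 0.1962 0.2588] rpy [180.     0.   164.66] t 1.35 gap 0.0933
shift tool mm [-102.3 -258.3  -11.3] rv deg [ 0.   -0.   52.16] rows 7 per row mm [-14.6 -36.9  -1.6] deg [ 0.   -0.    7.45]
[-0.551  0.29   0.074  2.044 -0.024  0.808  0.832]
```

View pics/w1.png

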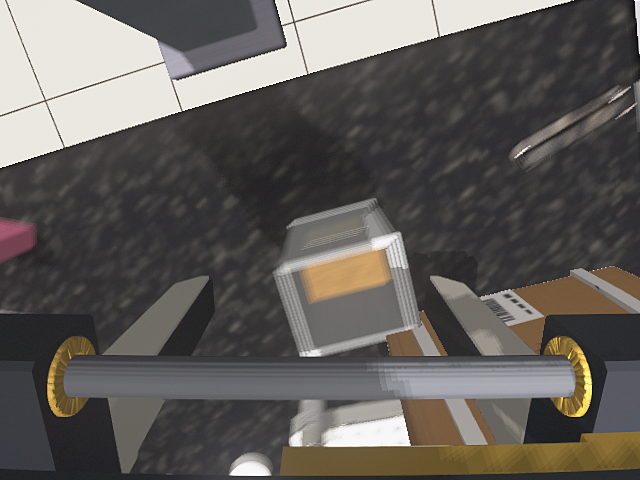

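>>> {"method": "send_rows", "body": {"increments": "0 0 -0.04 0 0 -8 -1;0 0 -0.04 0 0 -7.3 -1;0 0 0 0 0 0 -1;0 0 0 0 0 0 -1;0 0 0 0 0 0 -1"}}

```text
time: 2.02
tcp_pos: [0.4684, 0.1978, 0.3374]
orientation: [-3.14, -0.002, 3.14]
wrist_force: [0.1, -1.0, 0.8]
finger_gap: 0.0928
```

```bash
python3 - <<'E'
from h import *
import json
p=optics.camera_params("wrist")
goto([.53,.205,.30],180)
im=optics.snapshot("wrist"); cv2.imwrite("pics/w2.png",im); np.save("w2.npy",p,allow_pickle=True)
cv2.imwrite("pics/w2c.png",cv2.resize(im[180:380,240:460],None,fx=3.6,fy=3,interpolation=cv2.INTER_CUBIC) if 0 else cv2.resize(im[180:370,240:460],None,fx=3,fy=3,interpolation=cv2.INTER_CUBIC))
E
```

```text
tcp [0.4684 0.1978 0.3374] rpy [-1.7994e+02 -1.1000e-01  1.7993e+02] t 2.02 gap 0.0928
shift tool mm [-61.6   7.3  37.3] rv deg [-0.06 -0.11 -0.07] rows 2 per row mm [-30.8   3.7  18.6] deg [-0.03 -0.05 -0.04]
```

View pics/w2c.png

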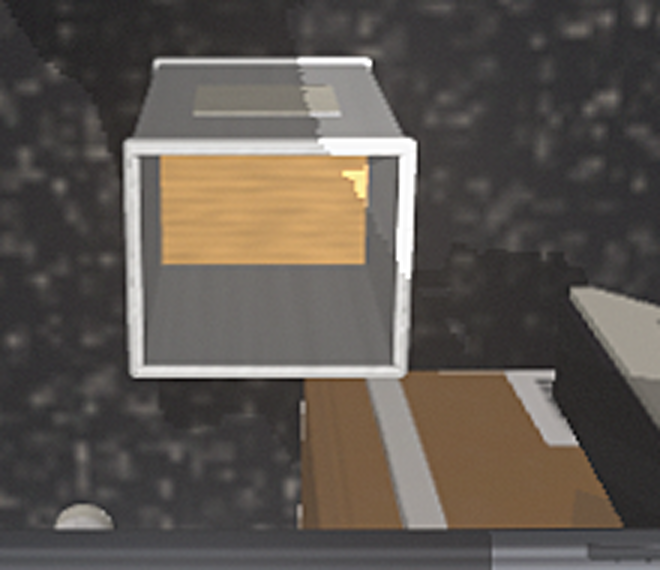

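```bash
python3 - <<'E'
from h import *
np.set_printoptions(precision=4,suppress=True)
p=np.load("w2.npy",allow_pickle=True).item()
r=ray("",crop([(124,140),(416,139),(406,376),(132,377)],240,180,3),.14,p); print(r,r.mean(0))
r=ray("",crop([(144,154),(399,152),(393,366),(145,367)],240,180,3),.14,p); print(r,r.mean(0))
for z in(.03,.04,.05):print(z,ray("",crop([(162,265),(365,265)],240,180,3),z,p))
E
```

```text
[[0.4878 0.1628 0.14  ]
 [0.4877 0.2516 0.14  ]
 [0.5664 0.2513 0.14  ]
 [0.5666 0.1632 0.14  ]] [0.5271 0.2072 0.14  ]
[[0.4923 0.1688 0.14  ]
 [0.4918 0.2466 0.14  ]
 [0.5629 0.247  0.14  ]
 [0.5631 0.1674 0.14  ]] [0.5275 0.2075 0.14  ]
0.03 [[0.5689 0.1661 0.03  ]
 [0.5691 0.2489 0.03  ]]
0.04 [[0.5652 0.1668 0.04  ]
 [0.5654 0.2479 0.04  ]]
0.05 [[0.5615 0.1675 0.05  ]
 [0.5617 0.2468 0.05  ]]
```

>>> {"method": "send_rows", "body": {"increments": "-0.004 -0.05 0.003 0 0 0 -1;-0.005 -0.058 0.003 0 0 0 -1;-0.005 -0.058 0.004 0 0 0 -1;-0.005 -0.058 0.004 0 0 0 -1;-0.005 -0.058 0.004 0 0 0 -1"}}

```text
time: 2.7
tcp_pos: [0.4926, -0.0857, 0.3199]
orientation: [-3.142, -0.001, 3.141]
wrist_force: [0.9, 0.2, -0.2]
finger_gap: 0.0929
```

>>> {"method": "send_rows", "body": {"increments": "-0.005 -0.05 0.004 0 0 9.6 -1;0 0 0 0 0 9.6 -1;0 0 0 0 0 9.6 -1;0 0 0 0 0 9.6 -1;0 0 0 0 0 9.6 -1"}}

```text
time: 3.32
tcp_pos: [0.4976, -0.1339, 0.3158]
orientation: [-3.14, -0.001, 2.297]
wrist_force: [-0.3, 0.0, -0.2]
finger_gap: 0.0927
```

>>> {"method": "send_rows", "body": {"increments": "0 0 0 0 0 9.6 -1;0 0 0 0 0 9.6 -1;0 0 0 0 0 0 -1;0 0 0 0 0 0 -1"}}

```text
time: 3.82
tcp_pos: [0.4978, -0.1339, 0.3163]
orientation: [-3.141, -0.0, 1.972]
wrist_force: [0.5, 0.4, 0.0]
finger_gap: 0.0931
```

```bash
python3 - <<'E'
from h import *
p=optics.camera_params("wrist")
goto([.546,-.162,.15],112.5)
im=optics.snapshot("wrist"); cv2.imwrite("pics/w3.png",im); np.save("w3.npy",p,allow_pickle=True)
E
```

```text
tcp [ 0.4978 -0.1339  0.3163] rpy [-1.7996e+02 -1.0000e-02  1.1297e+02] t 3.83 gap 0.0931
shift tool mm [-44.7  33.5 166.2] rv deg [-0.04 -0.01  0.47] rows 4 per row mm [-11.2   8.4  41.6] deg [-0.01 -0.    0.12]
```

View pics/w3.png

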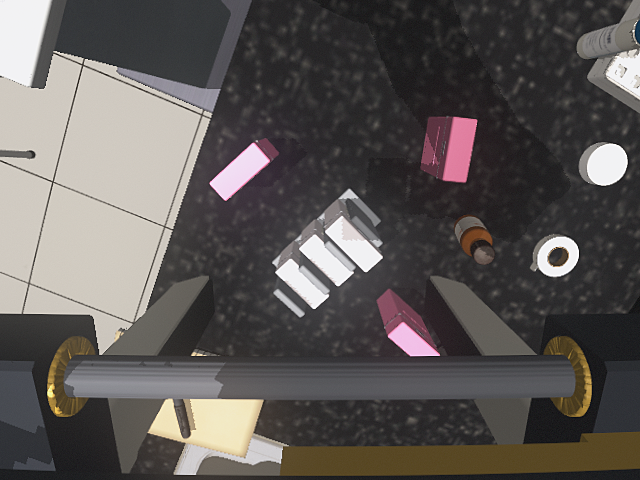

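>>> {"method": "send_rows", "body": {"increments": "0 0 0 0 0 9.1 -1;0 0 0 0 0 9.1 -1;0 0 0 0 0 9.1 -1;0 0 0 0 0 9.1 -1;0 0 0 0 0 8.9 -1"}}

```text
time: 4.5
tcp_pos: [0.4978, -0.1342, 0.3166]
orientation: [-3.142, -0.0, 1.174]
wrist_force: [0.9, 0.2, 0.2]
finger_gap: 0.0933
```

>>> {"method": "send_rows", "body": {"increments": "0 0 0 0 0 0 -1;0 0 0 0 0 0 -1;0 0 0 0 0 0 -1"}}

```text
time: 4.88
tcp_pos: [0.4978, -0.1342, 0.3167]
orientation: [3.142, -0.0, 1.18]
wrist_force: [-0.5, -0.9, 0.1]
finger_gap: 0.0933
```

```bash
python3 - <<'E'
from h import *
p=optics.camera_params("wrist")
goto([.546,-.162,.15],67.5)
im=optics.snapshot("wrist"); cv2.imwrite("pics/w4.png",im); np.save("w4.npy",p,allow_pickle=True)
print(proj("",[.546,-.162,.098],p))
u,v=proj("",[.53,-.19,.09],p)[0].astype(int)
x0,y0=u-75,v-70; print(x0,y0)
cv2.imwrite("pics/w4c.png",cv2.resize(im[y0:y0+140,x0:x0+150],None,fx=4,fy=4,interpolation=cv2.INTER_CUBIC))
E
```

```text
tcp [ 0.4978 -0.1342  0.3167] rpy [ 1.800e+02 -1.000e-02  6.758e+01] t 4.88 gap 0.0933
shift tool mm [ -7.4  55.2 166.7] rv deg [ 0.   -0.01  0.08] rows 4 per row mm [-1.8 13.8 41.7] deg [ 0.   -0.    0.02]
[[377.17172573 207.67545206]]
295 167
```

View pics/w4c.png

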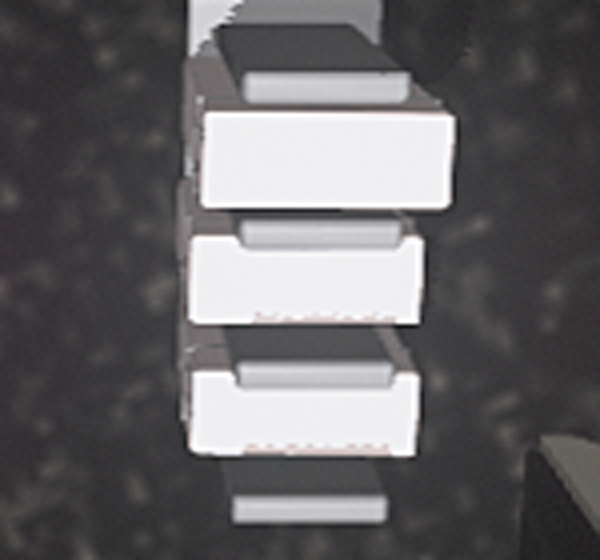

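```bash
python3 - <<'E'
from h import *
np.set_printoptions(precision=4,suppress=True)
p=np.load("w4.npy",allow_pickle=True).item()
r=ray("",crop([(203,111),(455,113),(453,209),(202,208)],295,167,4),.098,p); print(r,r.mean(0))
d=r[1]-r[0]+r[2]-r[3];print(np.degrees(np.arctan2(d[1],d[0])),np.linalg.norm(d)/2,np.linalg.norm(r[1]-r[2]))
r2=ray("",crop([(190,237),(424,236),(420,323),(190,322)],295,167,4),.076,p); print(r2.mean(0))
m=r.mean(0); goto([m[0],m[1],.15],67.5)
E
```

```text
[[ 0.5226 -0.1385  0.098 ]
 [ 0.5777 -0.1617  0.098 ]
 [ 0.5696 -0.1836  0.098 ]
 [ 0.5138 -0.1603  0.098 ]] [ 0.5459 -0.161   0.098 ]
-22.772830434746243 0.06013737480996823 0.023414107920807087
[ 0.5309 -0.1937  0.076 ]
tcp [ 0.4978 -0.1342  0.3167] rpy [180.    -0.01  67.55] t 4.92 gap 0.0928
shift tool mm [ -6.4  54.7 166.7] rv deg [ 0.   -0.01  0.05] rows 4 per row mm [-1.6 13.7 41.7] deg [ 0.   -0.    0.01]
```

>>> {"method": "send_rows", "body": {"increments": "-0.003 0.027 0.02 0 0 0.3 -1;-0.0034 0.0277 0.02 0 0 0 -1;0 0 0.05 0 0 0 -1;0 0 0.05 0 0 0 -1;0 0 0 0 0 0 -1"}}

```text
time: 5.55
tcp_pos: [0.5439, -0.1606, 0.174]
orientation: [-3.136, 0.002, 1.173]
wrist_force: [-0.2, 0.2, 0.5]
finger_gap: 0.0928
```

```bash
python3 - <<'E'
from h import *
goto([.5459,-.161,.061],67.23)
p=optics.camera_params("wrist")
im=optics.snapshot("wrist"); cv2.imwrite("pics/w5.png",im);print(proj("",[.5459,-.161,.098],p))
E
```

```text
tcp [ 0.5439 -0.1606  0.174 ] rpy [-1.7965e+02  9.0000e-02  6.7190e+01] t 5.55 gap 0.0928
shift tool mm [  0.6   2.6 113. ] rv deg [-0.35  0.09 -0.04] rows 3 per row mm [ 0.2  0.9 37.7] deg [-0.12  0.03 -0.01]
[[323.56345549 243.50127773]]
```

View pics/w5.png

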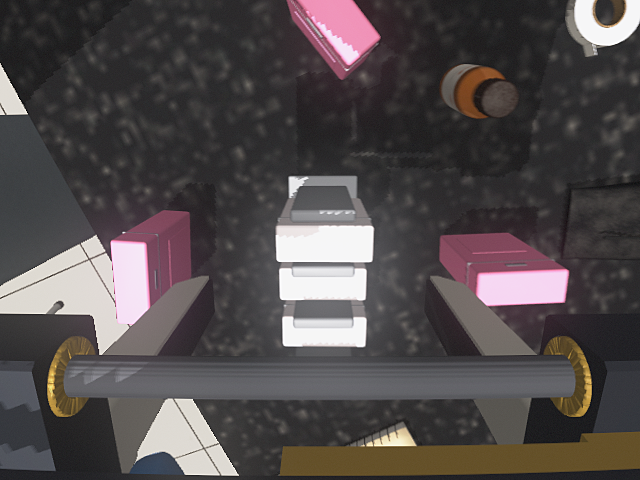

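>>> {"method": "send_rows", "body": {"increments": "0.0003 0.0013 0.03 -0.3 0 0 -1;0.0003 0.0013 0.03 0 0 0 -1;0 0 0.03 0 0 0 -1;0 0 0.015 0 0 0 -1;0 0 0.007 0 0 0 -1"}}

```text
time: 6.22
tcp_pos: [0.5498, -0.162, 0.0655]
orientation: [3.135, -0.001, 1.172]
wrist_force: [0.3, 0.3, -0.1]
finger_gap: 0.093
```

>>> {"method": "send_rows", "body": {"increments": "0 0 0 0 0 0 -1;0 0 0 0 0 0 1;0 0 0 0 0 0 1;0 0 0 0 0 0 1;0 0 0 0 0 0 1"}}

```text
time: 6.85
tcp_pos: [0.5487, -0.1616, 0.0648]
orientation: [3.137, -0.0, 1.172]
wrist_force: [-0.7, 0.3, 3.3]
finger_gap: 0.0598
```

>>> {"method": "send_rows", "body": {"increments": "0 0 -0.005 0 0 0 1;0 0 -0.01 0 0 0 1;0 0 -0.02 0 0 0 1;0 0 -0.03 0 0 0 1;0 0 -0.03 0 0 0 1"}}

```text
time: 7.48
tcp_pos: [0.5483, -0.1616, 0.1611]
orientation: [3.136, 0.0, 1.172]
wrist_force: [-0.2, 0.7, -1.1]
finger_gap: 0.0598
```

>>> {"method": "send_rows", "body": {"increments": "0 0 -0.03 0 0 0 1;0 0 -0.015 0 0 0 1;0 0 0 0 0 0 1"}}

```text
time: 7.85
tcp_pos: [0.5486, -0.1614, 0.2055]
orientation: [3.135, -0.001, 1.172]
wrist_force: [0.5, -0.1, -0.7]
finger_gap: 0.0595
```

```bash
python3 - <<'E'
from h import *
goto([.50,.02,.2],90); print(manip.read_state()['wrist_force'])
im=optics.snapshot("scene"); cv2.imwrite("pics/s1.png",im)
cv2.imwrite("pics/s1c.png",cv2.resize(im[180:380,290:510],None,fx=3,fy=3))
E
```

```text
tcp [ 0.5486 -0.1614  0.2055] rpy [ 1.796e+02 -4.000e-02  6.717e+01] t 7.85 gap 0.0595
shift tool mm [ 148.3 -115.2    4.8] rv deg [  0.4    0.04 -22.83] rows 5 per row mm [ 29.7 -23.    1. ] deg [ 0.08  0.01 -4.57]
[ 0.51592309 -0.07822397 -0.70051862]
```

View pics/s1c.png

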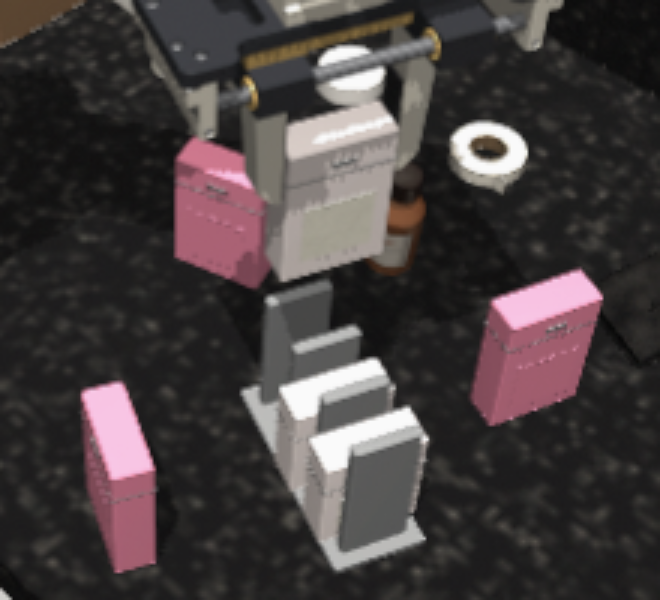

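>>> {"method": "send_rows", "body": {"increments": "0.03 -0.023 0 0.4 0 0 1;0.03 -0.023 0 0 0 0 1;0.03 -0.023 0 0 0 0 1;0.03 -0.023 0 0 0 0 1;0.028 -0.023 0 0 0 -5 1"}}

```text
time: 8.52
tcp_pos: [0.4987, 0.0209, 0.2034]
orientation: [-3.138, 0.001, 1.261]
wrist_force: [0.6, -0.0, -1.4]
finger_gap: 0.0597
```

>>> {"method": "send_rows", "body": {"increments": "0 0 0.01 0 0 -9 1;0 0 0.03 0 0 -8.8 1;0 0 0.03 0 0 0 1;0 0 0.03 0 0 0 1;0 0 0 0 0 0 1"}}

```text
time: 9.15
tcp_pos: [0.4977, 0.0193, 0.1023]
orientation: [-3.135, 0.0, 1.57]
wrist_force: [0.3, -0.2, 0.1]
finger_gap: 0.0598
```

```bash
python3 - <<'E'
from h import *
goto([.50,.02,.06],90); print(manip.read_state()['wrist_force'])
E
```

```text
tcp [0.4977 0.0193 0.1023] rpy [-1.7959e+02  1.0000e-02  8.9930e+01] t 9.15 gap 0.0598
shift tool mm [ 0.7  2.6 42.3] rv deg [-0.41  0.01 -0.07] rows 1 per row mm [ 0.7  2.6 42.3] deg [-0.41  0.01 -0.07]
[ 0.30043126 -0.22560398  0.11634823]
```

>>> {"method": "send_rows", "body": {"increments": "0 0 0.018 -0.4 0 0 1;0 0 0.012 0 0 0 1;0 0 0.006 0 0 0 1;0 0 0.003 0 0 0 1;0 0 0 0 0 0 1"}}

```text
time: 9.78
tcp_pos: [0.4997, 0.0197, 0.0659]
orientation: [3.136, -0.001, 1.57]
wrist_force: [0.3, 0.2, -0.7]
finger_gap: 0.0599
```

>>> {"method": "send_rows", "body": {"increments": "0 0 0.002 0 0 0 1;0 0 0 0 0 0 1"}}

```text
time: 10.02
tcp_pos: [0.4997, 0.0197, 0.0638]
orientation: [3.136, -0.001, 1.57]
wrist_force: [0.0, -0.6, -2.0]
finger_gap: 0.0599
```

>>> {"method": "send_rows", "body": {"increments": "0 0 0.002 0 0 0 1;0 0 0 0 0 0 1"}}

```text
time: 10.28
tcp_pos: [0.4996, 0.0197, 0.0616]
orientation: [3.136, -0.001, 1.57]
wrist_force: [0.1, 0.1, -1.2]
finger_gap: 0.0599
```

>>> {"method": "send_rows", "body": {"increments": "0 0 0.0015 0 0 0 1;0 0 0 0 0 0 1"}}

```text
time: 10.52
tcp_pos: [0.4996, 0.0197, 0.0601]
orientation: [3.136, -0.001, 1.57]
wrist_force: [-0.5, 0.3, -0.9]
finger_gap: 0.06
```

>>> {"method": "send_rows", "body": {"increments": "0 0 0.001 0 0 0 1;0 0 0 0 0 0 1"}}

```text
time: 10.78
tcp_pos: [0.4996, 0.0197, 0.0591]
orientation: [3.136, -0.001, 1.57]
wrist_force: [-0.0, -0.9, -0.8]
finger_gap: 0.0594
```

>>> {"method": "send_rows", "body": {"increments": "0 0 0.001 0 0 0 1;0 0 0 0 0 0 1"}}

```text
time: 11.02
tcp_pos: [0.4997, 0.0197, 0.0587]
orientation: [3.136, -0.001, 1.57]
wrist_force: [-1.3, -0.2, 8.5]
finger_gap: 0.0598
```

>>> {"method": "send_rows", "body": {"increments": "0 0 -0.0004 0 0 0 1;0 0 0 0 0 0 0.2;0 0 0 0 0 0 -1;0 0 0 0 0 0 -1;0 0 0 0 0 0 -1"}}

```text
time: 11.65
tcp_pos: [0.4996, 0.0197, 0.0585]
orientation: [3.136, -0.001, 1.57]
wrist_force: [0.4, -0.9, 0.2]
finger_gap: 0.0854
```

>>> {"method": "send_rows", "body": {"increments": "0 0 -0.01 0 0 0 -1;0 0 -0.03 0 0 0 -1;0 0 -0.05 0 0 0 -1;0 0 -0.04 0 0 0 -1;0 0 -0.02 0 0 0 -1"}}

```text
time: 12.28
tcp_pos: [0.4992, 0.0195, 0.2113]
orientation: [3.133, -0.001, 1.57]
wrist_force: [0.3, 0.4, -0.8]
finger_gap: 0.0932
```

>>> {"method": "send_rows", "body": {"increments": "-0.03 0 0 0.4 0 -9 -1;0 0 0 0 0 -9 -1;0 0 0 0 0 -9 -1;0 0 0 0 0 -9 -1;0 0 0 0 0 -9 -1"}}

```text
time: 12.9
tcp_pos: [0.4986, -0.0106, 0.2092]
orientation: [-3.141, -0.001, 2.36]
wrist_force: [-0.7, -0.6, 0.4]
finger_gap: 0.093
```

>>> {"method": "send_rows", "body": {"increments": "0 0 0 0 0 -9 -1;0 0 0 0 0 -9 -1;0 0 0 0 0 -9 -1;0 0 0 0 0 -9 -1;0 0 0 0 0 -9 -1"}}

```text
time: 13.52
tcp_pos: [0.4986, -0.0107, 0.2092]
orientation: [-3.141, -0.001, -3.138]
wrist_force: [0.1, -0.6, 0.1]
finger_gap: 0.093
```

>>> {"method": "send_rows", "body": {"increments": "0 0 0 0 0 0 -1;0 0 0 0 0 0 -1;0 0 0 0 0 0 -1"}}

```text
time: 13.9
tcp_pos: [0.4988, -0.0104, 0.2087]
orientation: [-3.142, -0.001, 3.139]
wrist_force: [-0.3, -0.8, 0.1]
finger_gap: 0.0931
```

```bash
python3 - <<'E'
from h import *
p=optics.camera_params("wrist")
goto([.50,.02,.2],180)
im=optics.snapshot("wrist"); cv2.imwrite("pics/w6.png",im); np.save("w6.npy",p,allow_pickle=True)
print(proj("",[.5,.02,.092],p))
E
```

```text
tcp [ 0.4988 -0.0104  0.2087] rpy [-1.8000e+02 -8.0000e-02  1.7985e+02] t 13.9 gap 0.0931
shift tool mm [-1.1 30.4  8.7] rv deg [-0.   -0.08 -0.15] rows 1 per row mm [-1.1 30.4  8.7] deg [-0.   -0.08 -0.15]
[[361.80098571 229.75335371]]
```

View pics/w6.png

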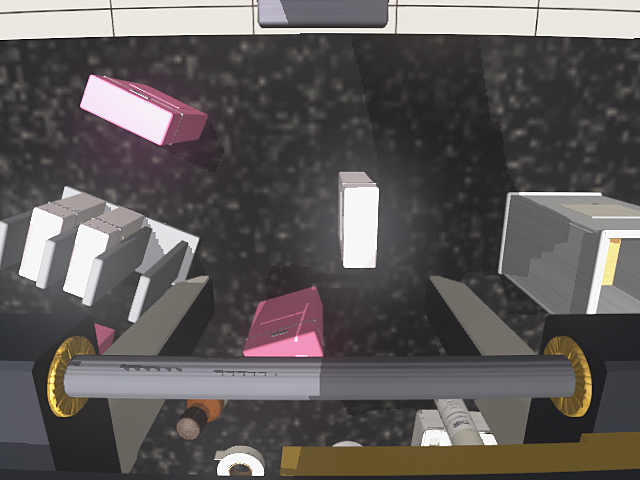

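```bash
python3 - <<'E'
import cv2
im=cv2.imread("pics/w6.png");cv2.imwrite("pics/w6c.png",cv2.resize(im[165:275,310:410],None,fx=5,fy=5,interpolation=cv2.INTER_CUBIC))
E
```

```text
(no output)
```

View pics/w6c.png

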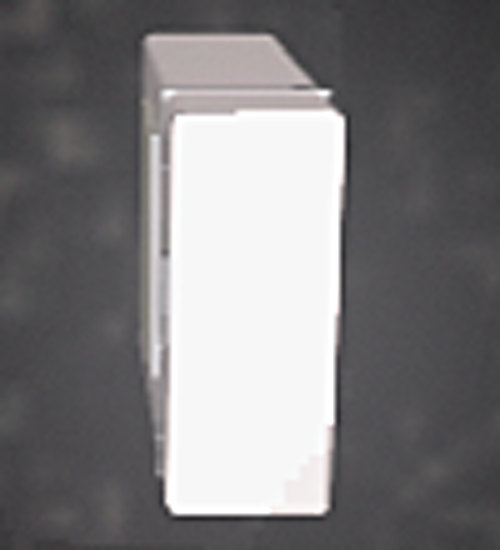

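```bash
python3 - <<'E'
from h import *
np.set_printoptions(precision=4,suppress=True)
p=np.load("w6.npy",allow_pickle=True).item()
r=ray("",crop([(174,112),(345,113),(330,514),(166,514)],310,165,5),.092,p); print(r,r.mean(0))
m=r.mean(0); goto([m[0],m[1],.055],180)
E
```

```text
[[0.4693 0.0072 0.092 ]
 [0.4695 0.0309 0.092 ]
 [0.5285 0.0308 0.092 ]
 [0.5284 0.0068 0.092 ]] [0.4989 0.0189 0.092 ]
tcp [ 0.4988 -0.0103  0.2086] rpy [-180.     -0.09  179.88] t 13.95 gap 0.0929
shift tool mm [ -0.4  29.3 153.6] rv deg [-0.   -0.09 -0.12] rows 4 per row mm [-0.1  7.3 38.4] deg [-0.   -0.02 -0.03]
```

>>> {"method": "send_rows", "body": {"increments": "0 0.0293 0 0 0 0 -1;0 0 0.05 0 0 0 -1;0 0 0.05 0 0 0 -1;0 0 0.035 0 0 0 -1;0 0 0.012 0 0 0 -1"}}

```text
time: 14.58
tcp_pos: [0.4977, 0.019, 0.0599]
orientation: [-3.141, -0.005, 3.14]
wrist_force: [-0.8, 0.3, 0.5]
finger_gap: 0.0929
```

>>> {"method": "send_rows", "body": {"increments": "0 0 0.007 0 0 0 -1;0 0 0 0 0 0 -1"}}

```text
time: 14.82
tcp_pos: [0.499, 0.0189, 0.0551]
orientation: [3.141, -0.001, 3.141]
wrist_force: [-0.6, 0.5, 1.1]
finger_gap: 0.093
```

```bash
python3 - <<'E'
from h import *
goto([.499,.0189,.053],180)
E
```

```text
tcp [0.499  0.0189 0.0551] rpy [ 1.7999e+02 -4.0000e-02  1.7994e+02] t 14.82 gap 0.093
shift tool mm [ 0.  -0.   2.1] rv deg [ 0.01 -0.04 -0.06] rows 1 per row mm [ 0.  -0.   2.1] deg [ 0.01 -0.04 -0.06]
```

>>> {"method": "send_rows", "body": {"increments": "0 0 0 0 0 0 1;0 0 0 0 0 0 1;0 0 0 0 0 0 1;0 0 0 0 0 0 1;0 0 0 0 0 0 1"}}

```text
time: 15.45
tcp_pos: [0.4986, 0.0189, 0.0546]
orientation: [3.141, -0.002, 3.141]
wrist_force: [-0.1, -0.5, -0.7]
finger_gap: 0.0477
```

>>> {"method": "send_rows", "body": {"increments": "0 0 0 0 0 0 1;0 0 0 0 0 0 1;0 0 0 0 0 0 1"}}

```text
time: 15.82
tcp_pos: [0.4986, 0.0189, 0.0545]
orientation: [3.141, -0.002, 3.141]
wrist_force: [0.2, 0.5, -0.9]
finger_gap: 0.0239
```

>>> {"method": "send_rows", "body": {"increments": "0 0 -0.01 0 0 0 1;0 0 -0.03 0 0 0 1;0 0 -0.05 0 0 0 1;0 0 -0.05 0 0 0 1;0 0 -0.04 0 0 0 1"}}

```text
time: 16.45
tcp_pos: [0.4987, 0.0188, 0.2373]
orientation: [3.141, -0.0, 3.141]
wrist_force: [0.9, 0.4, -1.5]
finger_gap: 0.0237
```

>>> {"method": "send_rows", "body": {"increments": "-0.0056 0.038 0 0 0 0 1;-0.0057 0.0375 0 0 0 0 1;-0.0058 0.0375 0 0 0 0 1;-0.0057 0.0375 0 0 0 0 1;-0.0057 0.0375 0 0 0 0 1"}}

```text
time: 17.08
tcp_pos: [0.5273, 0.2079, 0.2352]
orientation: [3.142, -0.001, 3.141]
wrist_force: [0.6, 0.1, -1.5]
finger_gap: 0.0238
```

>>> {"method": "send_rows", "body": {"increments": "0 0 0 0 0 0 1;0 0 0 0 0 0 1;0 0 0 0 0 0 1"}}

```text
time: 17.45
tcp_pos: [0.5274, 0.2055, 0.2348]
orientation: [-3.141, -0.002, 3.139]
wrist_force: [-0.2, -0.5, -1.0]
finger_gap: 0.0236
```

```bash
python3 - <<'E'
from h import *
p=optics.camera_params("wrist")
goto([.5272,.207,.20],180); print(manip.read_state()['wrist_force'])
im=optics.snapshot("wrist"); cv2.imwrite("pics/w7.png",im); np.save("w7.npy",p,allow_pickle=True)
for n in("scene","side"):cv2.imwrite(f"pics/{n}7.png",optics.snapshot(n))
a=cv2.imread("pics/scene7.png")[60:250,170:340];b=cv2.imread("pics/side7.png")[170:360,270:440]
cv2.imwrite("pics/m7.png",cv2.resize(np.hstack([a,b]),None,fx=2.3,fy=2.3,interpolation=cv2.INTER_CUBIC))
E
```

```text
tcp [0.5274 0.2055 0.2348] rpy [-1.7998e+02 -9.0000e-02  1.7987e+02] t 17.45 gap 0.0236
shift tool mm [ 0.1  1.5 34.8] rv deg [-0.02 -0.09 -0.13] rows 1 per row mm [ 0.1  1.5 34.8] deg [-0.02 -0.09 -0.13]
[-0.22640123 -0.49686755 -1.03989469]
```

View pics/w7.png

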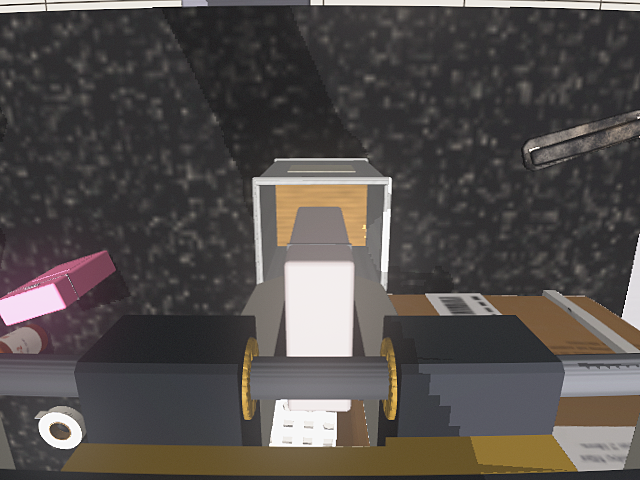

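View pics/m7.png

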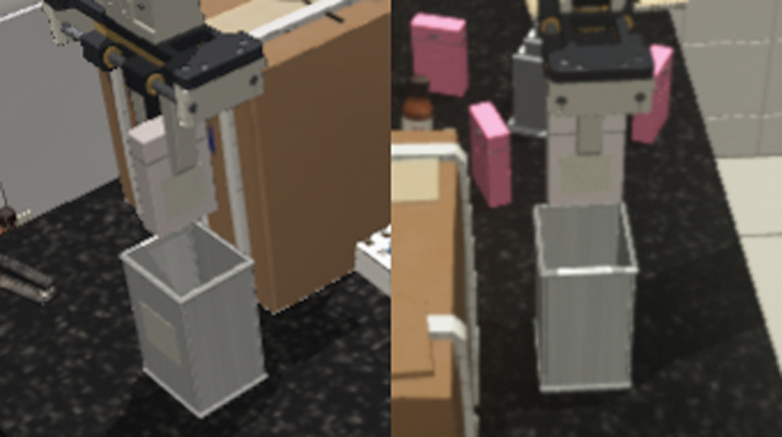

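```bash
python3 - <<'E'
from h import *
np.set_printoptions(precision=1,suppress=True)
p=np.load("w7.npy",allow_pickle=True).item()
c=np.array([.5274,.2055,.1803])
C=[c+[sx*.03,sy*.012,z] for sx in(-1,1) for sy in(-1,1) for z in(0,.092)]
print("wrist",proj("",C[:4],p)); 
for n,f in(("side","side7"),("scene","scene7")):
    im=cv2.imread(f"pics/{f}.png"); q=proj(n,C)
    for a in q: cv2.circle(im,tuple((a*16).round().astype(int).tolist()),16,(0,0,255),-1,shift=4)
    t=np.array([.5275,.207,.14]); 
    for a in proj(n,[t+[sx*.04,sy*.045,0] for sx in(-1,1) for sy in(-1,1)]): cv2.circle(im,tuple((a*16).round().astype(int).tolist()),16,(0,255,0),-1,shift=4)
    x0,y0=(290,200) if n=="side" else (195,80)
    cv2.imwrite(f"pics/o_{n}.png",cv2.resize(im[y0:y0+130,x0:x0+130],None,fx=4.5,fy=4.5,interpolation=cv2.INTER_CUBIC))
im=cv2.imread("pics/w7.png");cv2.imwrite("pics/w7c.png",cv2.resize(im[170:290,245:400],None,fx=5,fy=5,interpolation=cv2.INTER_CUBIC))
E
```

```text
wrist [[297.  204.3]
 [282.5 259.7]
 [341.  204.1]
 [355.2 259.5]]
```

View pics/o_side.png

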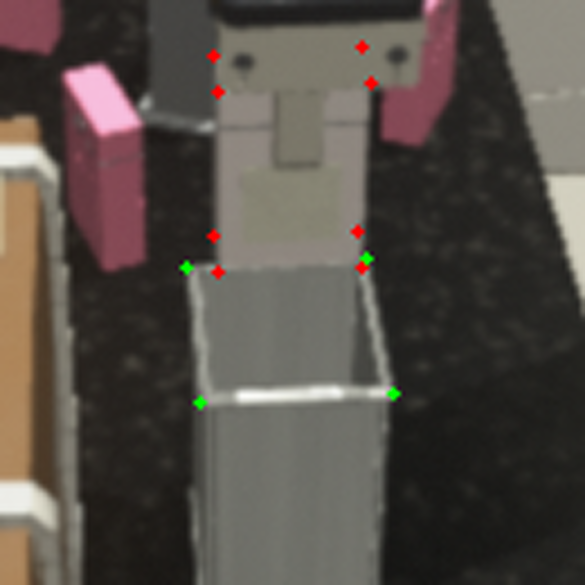

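View pics/o_scene.png

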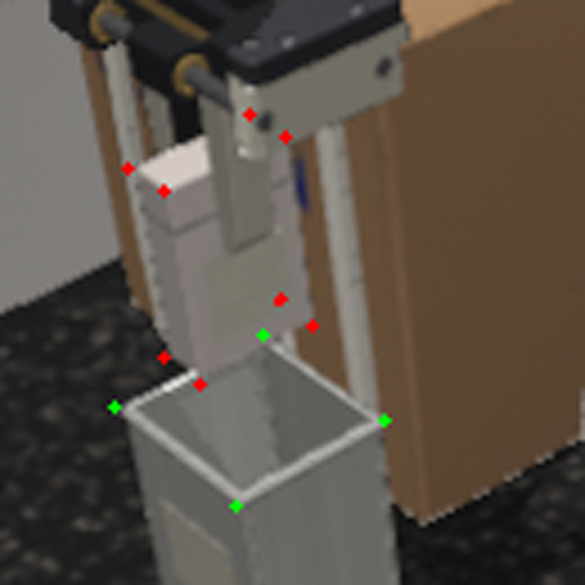

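View pics/w7c.png

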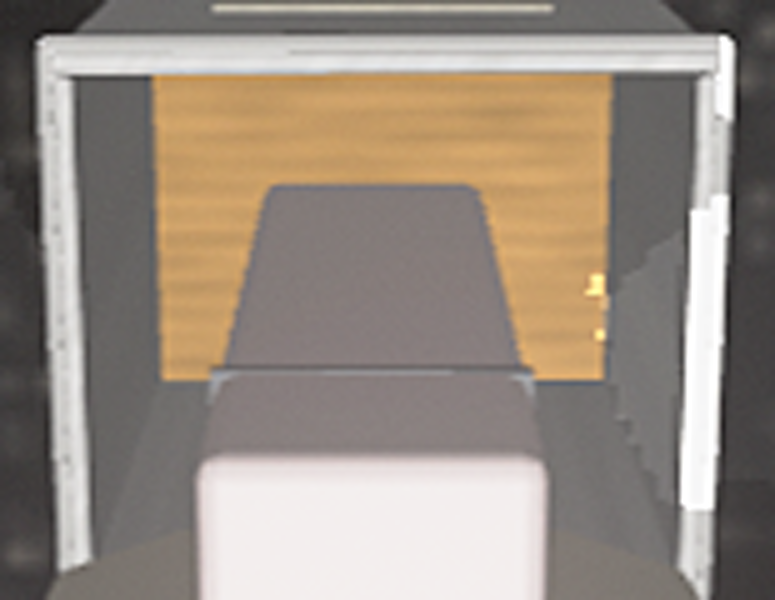

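```bash
python3 - <<'E'
from h import *
np.set_printoptions(precision=4,suppress=True)
p=np.load("w7.npy",allow_pickle=True).item()
print(ray("",crop([(38,37),(734,36),(72,74),(700,72)],245,170,5),.14,p))
print(ray("",crop([(262,185),(482,185)],245,170,5),.1803,p), ray("",crop([(200,457),(545,457)],245,170,5),.2723,p))
E
```

```text
[[0.4878 0.1631 0.14  ]
 [0.488  0.2515 0.14  ]
 [0.4926 0.1672 0.14  ]
 [0.4926 0.2473 0.14  ]]
[[0.4987 0.1935 0.1803]
 [0.4988 0.2175 0.1803]] [[0.4978 0.1942 0.2723]
 [0.4979 0.217  0.2723]]
```

>>> {"method": "send_rows", "body": {"increments": "0.001 0.0018 0 0 0 0 1;0 0 0.01 0 0 0 1;0 0 0.015 0 0 0 1;0 0 0.015 0 0 0 1;0 0 0 0 0 0 1"}}

```text
time: 18.23
tcp_pos: [0.5256, 0.2083, 0.1927]
orientation: [-3.14, -0.004, 3.141]
wrist_force: [-0.1, 0.1, -1.1]
finger_gap: 0.024
```

```bash
python3 - <<'E'
from h import *
goto([.5263,.2073,.117],180); print(manip.read_state()['wrist_force'])
E
```

```text
tcp [0.5256 0.2083 0.1927] rpy [-179.92   -0.25  179.96] t 18.23 gap 0.024
shift tool mm [-1.1 -0.9 75.7] rv deg [-0.08 -0.25 -0.04] rows 2 per row mm [-0.5 -0.4 37.9] deg [-0.04 -0.13 -0.02]
[-0.10831979  0.10445153 -1.07071179]
```

>>> {"method": "send_rows", "body": {"increments": "0 0 0.01 0 0 0 1;0 0 0.013 0 0 0 1;0 0 0.013 0 0 0 1;0 0 0.013 0 0 0 1;0 0 0 0 0 0 1"}}

```text
time: 18.85
tcp_pos: [0.5258, 0.2084, 0.1443]
orientation: [-3.141, -0.003, 3.141]
wrist_force: [-0.0, -0.4, -0.8]
finger_gap: 0.0237
```

>>> {"method": "send_rows", "body": {"increments": "0 0 0.008 0 0 0 1;0 0 0.007 0 0 0 1;0 0 0.004 0 0 0 1;0 0 0 0 0 0 1;0 0 0 0 0 0 1"}}

```text
time: 19.48
tcp_pos: [0.5264, 0.2087, 0.1267]
orientation: [3.141, -0.001, 3.141]
wrist_force: [0.3, 0.6, -0.9]
finger_gap: 0.0237
```

>>> {"method": "send_rows", "body": {"increments": "0 0 0.005 0 0 0 1;0 0 0.005 0 0 0 1;0 0 0.003 0 0 0 1;0 0 0 0 0 0 1"}}

```text
time: 19.98
tcp_pos: [0.5262, 0.2086, 0.1132]
orientation: [-3.141, -0.002, 3.141]
wrist_force: [-0.2, -1.4, -0.4]
finger_gap: 0.0235
```

>>> {"method": "send_rows", "body": {"increments": "0 0 0.0015 0 0 0 1;0 0 0.0015 0 0 0 1;0 0 0 0 0 0 1"}}

```text
time: 20.35
tcp_pos: [0.5263, 0.2087, 0.1105]
orientation: [3.142, -0.002, 3.141]
wrist_force: [0.1, -1.3, -1.1]
finger_gap: 0.0238
```

>>> {"method": "send_rows", "body": {"increments": "0 0 0.0015 0 0 0 1;0 0 0.0015 0 0 0 1;0 0 0 0 0 0 1"}}

```text
time: 20.72
tcp_pos: [0.5262, 0.2086, 0.1074]
orientation: [-3.142, -0.002, 3.141]
wrist_force: [-0.8, 0.1, -1.5]
finger_gap: 0.0237
```

>>> {"method": "send_rows", "body": {"increments": "0 0 0.001 0 0 0 1;0 0 0.001 0 0 0 1;0 0 0 0 0 0 1"}}

```text
time: 21.1
tcp_pos: [0.5263, 0.2087, 0.1055]
orientation: [3.142, -0.002, 3.141]
wrist_force: [1.0, -1.2, -1.2]
finger_gap: 0.0239
```

Underside ≈ 51 mm, no contact yet.

>>> {"method": "send_rows", "body": {"increments": "0 0 0.001 0 0 0 1;0 0 0.001 0 0 0 1;0 0 0 0 0 0 1"}}

```text
time: 21.48
tcp_pos: [0.5263, 0.2087, 0.1034]
orientation: [3.142, -0.002, 3.141]
wrist_force: [0.1, 0.5, -0.8]
finger_gap: 0.024
```

>>> {"method": "send_rows", "body": {"increments": "0 0 0.001 0 0 0 1;0 0 0.001 0 0 0 1;0 0 0 0 0 0 1"}}

```text
time: 21.85
tcp_pos: [0.5263, 0.2087, 0.1015]
orientation: [3.142, -0.002, 3.141]
wrist_force: [1.2, 0.3, -1.1]
finger_gap: 0.0238
```

>>> {"method": "send_rows", "body": {"increments": "0 0 0.001 0 0 0 1;0 0 0.001 0 0 0 1;0 0 0 0 0 0 1"}}

```text
time: 22.22
tcp_pos: [0.5264, 0.2087, 0.0996]
orientation: [3.141, -0.001, 3.141]
wrist_force: [0.2, 0.1, 1.3]
finger_gap: 0.0241
```

>>> {"method": "send_rows", "body": {"increments": "0 0 0.001 0 0 0 1;0 0 0 0 0 0 1;0 0 0 0 0 0 1"}}

```text
time: 22.6
tcp_pos: [0.5264, 0.2087, 0.0987]
orientation: [3.141, -0.001, 3.141]
wrist_force: [-0.2, -0.3, 4.1]
finger_gap: 0.0238
```

```bash
python3 - <<'E'
from h import *
goto([.5263,.2087,.1],180)
f=[]
for i in range(3):
    f.append(manip.read_state()['wrist_force'][2]); optics.snapshot("wrist")
print(f, manip.read_state()['wrist_force'])
E
```

```text
tcp [0.5264 0.2087 0.0987] rpy [ 1.7999e+02 -8.0000e-02  1.7996e+02] t 22.6 gap 0.0238
shift tool mm [ 0.1 -0.  -1.3] rv deg [ 0.01 -0.08 -0.04] rows 1 per row mm [ 0.1 -0.  -1.3] deg [ 0.01 -0.08 -0.04]
[np.float64(4.095106524306661), np.float64(2.5846272644727284), np.float64(3.1104311603229426)] [-0.4118674  -0.44294694  3.1656569 ]
```

>>> {"method": "send_rows", "body": {"increments": "0 0 -0.001 0 0 0 1;0 0 0 0 0 0 1;0 0 0 0 0 0 0.4;0 0 0 0 0 0 0.4;0 0 0 0 0 0 0.4"}}

```text
time: 23.38
tcp_pos: [0.5263, 0.2087, 0.0994]
orientation: [3.142, -0.002, 3.141]
wrist_force: [-0.7, 0.4, 0.3]
finger_gap: 0.0278
```

>>> {"method": "send_rows", "body": {"increments": "0 0 0 0 0 0 0.3;0 0 0 0 0 0 0.3;0 0 0 0 0 0 0.3"}}

```text
time: 23.75
tcp_pos: [0.5263, 0.2087, 0.0995]
orientation: [3.141, -0.002, 3.141]
wrist_force: [0.1, 0.1, 0.9]
finger_gap: 0.0324
```

```bash
python3 - <<'E'
from h import *
goto([.5263,.2073,.24],180); print(manip.read_state()['wrist_force'])
im=optics.snapshot("wrist"); cv2.imwrite("pics/w8.png",im)
E
```

```text
tcp [0.5263 0.2087 0.0995] rpy [ 1.7999e+02 -9.0000e-02  1.7996e+02] t 23.75 gap 0.0324
shift tool mm [   0.2   -1.4 -140.5] rv deg [ 0.01 -0.09 -0.04] rows 4 per row mm [  0.1  -0.3 -35.1] deg [ 0.   -0.02 -0.01]
[0.08168053 0.06513426 0.93865528]
```

View pics/w8.png

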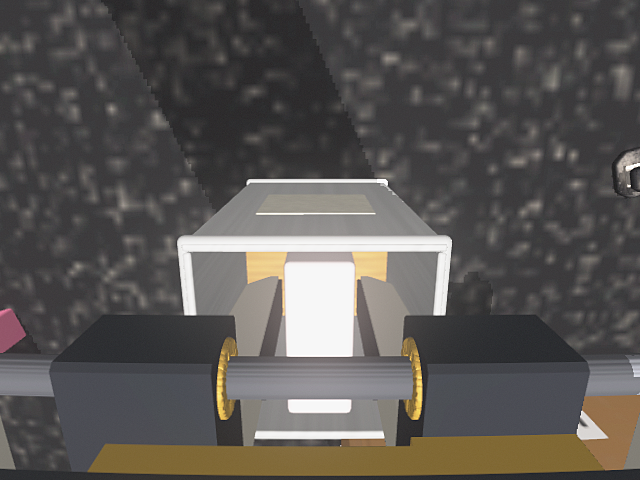

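Both pads are clear of the box (top at about (320,310), fingers at 270 and 372). I'll withdraw straight up, shift 0 sideways.

>>> {"method": "send_rows", "body": {"increments": "0 0 -0.005 0 0 0 0.3;0 0 -0.01 0 0 0 0.3;0 0 -0.02 0 0 0 0.3;0 0 -0.03 0 0 0 0.3;0 0 -0.04 0 0 0 0.3"}}

```text
time: 24.42
tcp_pos: [0.5261, 0.2085, 0.2057]
orientation: [-3.141, -0.002, 3.141]
wrist_force: [0.3, 0.3, -0.2]
finger_gap: 0.0327
```

>>> {"method": "send_rows", "body": {"increments": "0 0 -0.04 0 0 0 0.3;0 0 -0.04 0 0 0 0.3;0.05 0 0 0 0 0 0.3;0 0 0 0 0 0 0.3;0 0 0 0 0 0 0.3"}}

```text
time: 25.05
tcp_pos: [0.4769, 0.2087, 0.2854]
orientation: [3.141, -0.0, 3.141]
wrist_force: [0.5, 0.8, -0.1]
finger_gap: 0.0329
```

```bash
python3 - <<'E'
from h import *
p=optics.camera_params("wrist"); np.save("w9.npy",p,allow_pickle=True)
print(manip.read_state()['wrist_force'])
im=optics.snapshot("wrist"); cv2.imwrite("pics/w9.png",im)
im=optics.snapshot("scene"); cv2.imwrite("pics/s9.png",im)
E
```

```text
[ 0.54769726  0.79384303 -0.08318065]
```

View pics/w9.png

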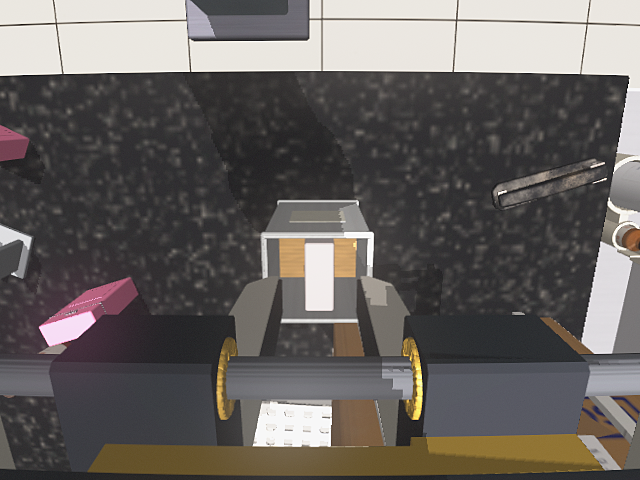

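View pics/s9.png

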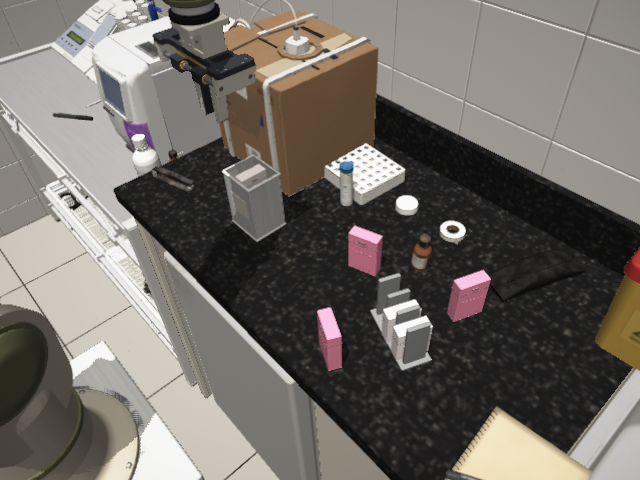

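The box stands square in the tin: its top spans (305–333, 242–310) in the wrist view. The short boxes, the bottle at (421,252) and the vial at (346,184) have not moved in the scene view.

```bash
python3 -c "
from bench import close_job
print(close_job())"
```

```text
the job is handed in; nothing more can be done
None
```

The tall box is packed upright in the tin, and I handed the job in at about 25 s of the 56 s allowed; no verdict was reported.

- **Picking it up:** I took the box from the holder bay nearest the tin by its narrow ends. I stood it on the free worktop at (0.50, 0.02) and let go.
- **Packing it:** I gripped it again by its broad faces and lowered it in 1 mm steps. It met the packing with its underside about 46 mm above the tin's underside. The wrist force rose from about -1 N to +3–4 N and held there. I eased off 1 mm, opened the fingers only to 32 mm, and drew them straight up.

**Last checks:**
- **Box:** the wrist picture shows it standing square in the tin, clear of the walls.
- **Other things:** by eye, the short boxes, bottle and vial sit at the same pixels in the scene picture as at the start.
- **Robot:** the gripper is clear of everything and the wrist force is back to noise.

**What disagreed:** the scene camera was about 2 px off the wrist camera and arm readings, within its stated accuracy. I trusted the wrist view and moved the box about 1 mm before lowering it. My first gripper turn over the holder was about 45° off. The picture showed it, and I corrected it before reaching for the box.

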